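Centre the brass spindle on the scale and take its weight

ROBOT

A 7-joint arm with a two-finger parallel gripper is mounted at the origin on the work surface. World frame = base frame: x ahead of the robot, y to its left, z up, the work surface at z = 0. Lengths are in m, angles in rad, forces in N, time in s.
With the tool pointing down it reaches from about 0.4 to 0.85 m from the base axis. Payload 10.4 kg.
Tool frame: the origin (TCP) lies between the finger pads; the fingertips stand 11 mm ahead of it and the grasp point (between the pads) lies 8 mm behind it; z points along the fingers, y is the direction in which the jaws open and shut (so a half turn about z gives the same grasp; the last joint's range is limited). The gripper opens to 85 mm and grips with 20 to 120 N. Pads are 22 mm wide; open, the fingers measure 114 mm over their backs; the gripper's body (76 mm by 85 mm) begins 54 mm behind the grasp point. The pads swing forward as they close: fully open they stand 13 mm farther back than shut.
Start: joints at [-1.255, 0.332, -0.065, 1.46, 0.022, 1.35, -0.088], TCP at [0.208, 0.589, 0.242] pointing down, gripper open.
Joint ranges: [-2.6, 2.6], [-0.5, 2.12], [-1.47, 1.34], [0.16, 2.42], [-1.27, 4.41], [0.06, 2.06], [-2.6, 2.6]. Speed limits (rad/s): [2.22, 2.22, 2.79, 2.79, 3.14, 3.14, 3.14].

INTERFACE

Orientations are given as a unit quaternion [x, y, z, w].
In Python, from station import robot gives the robot as it stands. The module is installed in compiled form; this text tells all that it offers.
- The arm moves only by the tool arm_command, never from a script. Its argument "moves" is a list that holds one entry, the list of rows, each a list of 6 numbers: the shift along the tool's x, y, z in m, then the turn, a rotation vector about the tool's x, y, z in degrees. In form: [[[dx, dy, dz, rx, ry, rz], ...]]. A call has 1 to 10 rows; each row shifts and turns the commanded pose from where the row before left it, along the tool's axes as they then stand; what a row does not reach is not made up. A row lasts 1/12 s, in which the tool goes at most 41.7 mm and 7.16 degrees, less where a joint would pass 70% of its speed; a pose out of reach is approached as far as the arm can. A call with a gripper value outside its range is refused whole. "grip" is the finger opening in m, from 0 to 0.0854, set as the call begins (left out, the last holds). The fingers move at their own pace and stop on an object; the grip force is fixed at half the most. Time passes only in rows, so rows that do not move let the fingers close. It gives the time, the measured TCP pose, the force and the opening at its end, in the units of the state.
- robot.state(): the state, without advancing time (a new reading comes with each control period).
- robot.read_camera(name): name is "side" or "top"; returns a dict with "img" (400x640x3 uint8, blue, green, red), "z_map" (400x640 float32, m along the optical axis (not along the pixel's ray), 0 where there is no reading), "intrinsics" (3x3 intrinsics, pixels), "R" (3x3) and "t" (3): a world point X has camera coordinates R X + t. Camera axes: x right, y down, z forward; pixel columns grow to the right and rows downward; lengths in m; the calibration is good to about 2 mm. A picture is of the moment at which its call begins.
- robot.finish_job(): hands the job in, once; it reports no verdict.
The state is a dict: "time_s": time; "qpos": joint angles; "qvel": joint speeds; "joint_efforts": joint torques, N m; "eef_pos": TCP position; "ee_rot": TCP orientation; "force": force on the tool from outside, world axes, zero at the start; "torque": the same for the moment, N m; "grip_width": opening from 0.0 (shut) to 1.0 (fully open).
Only numpy, scipy, OpenCV 4.12 (cv2) and the standard library are available. Lean on these libraries where they do the work, as an engineer would, in place of code of your own. Each camera call takes 0.05 s, during which the arm holds its last target.

TASK

The tall brass spindle stands off-centre on the round plate of the bench scale and wobbles easily. Nudge it with light, low taps of the fingers until its collar stands wholly inside the red ring, never gripping, lifting or tipping it; then, with the fingers off it, press the green button down to take the weight and let it go. Leave the other things where they are.

Things in the scene. Friction and masses are not known exactly. Their poses are not given: they have to be found in the camera images.
- spindle: brass, 175 to 350 g, 62 mm high (all sizes in mm), top-heavy: foot 22 wide, 3 high; collar 36 wide (the widest part) from 3 to 15 above the underside; stem 14 wide; head 30 wide from 40 to 62. Pushed low at the collar (fingertips 5 to 8 above the plate) it slides upright under less than 3 N and stops with the push; pushed high it tips. Starts 20 to 26 off centre, any way. Origin: centre of its underside, z up its axis
- plate: fixed round aluminium weighing plate, 90 mm wide, 6 thick, level, its top 75 above the table; on it a painted red ring, 48 inside and 55 outside, flat, about its centre. Nothing stands higher than the plate within 100 of its axis but the spindle. Origin: centre of its top face; z up (its yaw means nothing)
- scale: fixed grey bench scale that carries the plate; housing 200 x 160 mm, 42 high, with a black console on the robot's side, 50 high, that bears a display and the green button. Origin: on the table under the plate's centre; -x towards the console, z up, turned up to 0.4 rad either way
- weigh (a joint): the green push button's travel in m: 0 up, 0.006 fully down; the press counts from 0.004. A spring raises it; fully down takes about 4 N
- weigh_top (a point): centre of the top of the green button (26 mm wide), which is pressed straight down; the button sits on the console, 101 mm from the plate's axis
- steel_spindle: dark steel twin of the brass spindle, same shape and size, standing on the table 13 to 18 cm from the plate's axis on the button's side of the scale; leave it alone; origin at the centre of its underside
- check_weight: bright steel check weight with a knob, 38 mm wide, 55 high, standing on the table beside the scale, 13 to 18 cm from the plate's axis; leave alone; origin at the centre of its underside
- collar_ring: steel ring lying flat, 48 mm outside, 14 high, on the table near the scale's far left corner; leave alone; origin at the centre of its underside
- driver: red-handled screwdriver lying on the table on the left; leave alone; origin at its middle
- oil_can: blue can, 56 mm wide, 100 high, on the left; leave alone; origin at the centre of its underside
- carton: cardboard box, 120 x 90 x 60 mm high, on the right; leave alone; origin at the centre of its underside
- roller: orange plastic roller standing on end, 40 mm wide, 50 high, on the right; leave alone; origin at the centre of its underside
There are look-alikes about, which are no part of the job. What is shaped like the spindle but blue or turquoise is not meant.

How it is judged:
By the outcome, as a careful person would: the job done as asked, in the order asked, and still so for the second after the job is handed in, with the robot touching nothing.
It also fails if it takes over 48 s, if anything falls off the work surface, if the arm or the gripper's body presses on something with over 40 N, if the wrist force passes 120 N, or if a joint passes its speed limit or range.

## Working session

There is one attempt and no reset: what is moved stays moved. The work goes in short steps, Python scripts to look and compute and a tool call to move; the robot and the scene stay as the last step left them, time stands still between calls to the robot, and variables do not carry over. Pictures are saved under pics/ and viewed, and the job is handed in when it is done.

Besides the shell and the picture viewer there is one more tool, called after "Call:" as name(argument=value, ...) on one line, values as JSON. arm_command: Moves the arm, as the interface text tells. Its arguments: {"type":"object","properties":{"moves":{"type":"array"},"grip":{"type":"number"}},"required":["moves"]}

```bash
mkdir -p pics; cat > h.py <<'E'
import numpy as np, cv2
from station import robot
def cam(n):
    c=robot.read_camera(n); return c
def pts(c):
    K=c["intrinsics"];z=c["z_map"];v,u=np.mgrid[:z.shape[0],:z.shape[1]]
    P=np.stack([(u-K[0,2])/K[0,0]*z,(v-K[1,2])/K[1,1]*z,z],-1)
    return (P-c["t"])@c["R"]   # R^T (P-t)
def proj(c,X):
    p=c["R"]@np.array(X)+c["t"];q=c["intrinsics"]@p;return q[:2]/q[2]
E
python3 - <<'E'
from h import *
s=robot.state();print(s)
for n in("side","top"):
    c=cam(n);cv2.imwrite(f"pics/{n}0.png",c["img"]);print(n,c["R"].round(3).tolist(),c["t"],c["intrinsics"].tolist(), (-c["R"].T@c["t"]).round(3))
E
```

```text
{'time_s': 0.0, 'qpos': array([-1.25459432,  0.3328611 , -0.06468915,  1.46094141,  0.02163102,
        1.34987974, -0.08852076]), 'qvel': array([-0.00024002,  0.00064926, -0.000553  ,  0.0015244 ,  0.00122213,
        0.00034804, -0.00027463]), 'joint_efforts': array([ 9.73721967e-05, -6.25450230e+01,  4.95804066e-02, -3.91603124e+01,
        1.64000614e-02,  9.80363286e-03,  3.21760922e-05]), 'eef_pos': array([0.20762575, 0.58913174, 0.24152258]), 'ee_rot': array([ 1.68593496e-01,  9.85685420e-01, -6.93247415e-04, -6.88827650e-05]), 'force': array([ 0.46273898, -0.7147768 ,  0.07523521]), 'torque': array([-0.02307753, -0.01845351,  0.04642374]), 'grip_width': 1.0008230381087058}
side [[0.85, -0.528, -0.007], [-0.381, -0.604, -0.7], [0.365, 0.598, -0.714]] [-0.48578619  0.2825666   0.96499835] [[416.8217175600546, 0.0, 323.0906164740405], [0.0, 416.8217175600546, 195.29449594076723], [0.0, 0.0, 1.0]] [ 0.168 -0.662  0.883]
top [[0.002, -1.0, 0.004], [-0.996, -0.003, -0.084], [0.084, -0.004, -0.996]] [-0.02170497  0.55858579  1.43545341] [[470.2833126169246, 0.0, 329.64619325543504], [0.0, 470.2833126169246, 200.2704824932142], [0.0, 0.0, 1.0]] [ 0.436 -0.014  1.477]
```

View pics/side0.png

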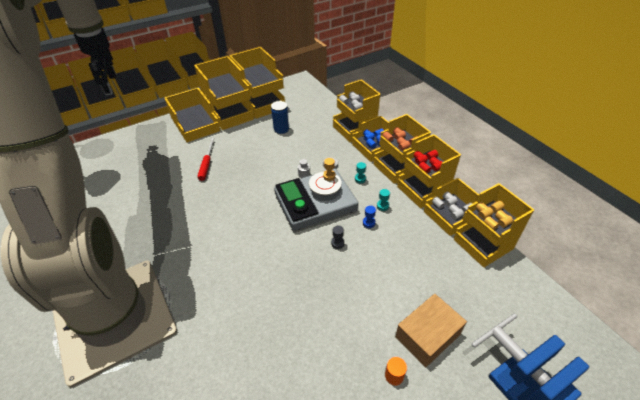

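View pics/top0.png

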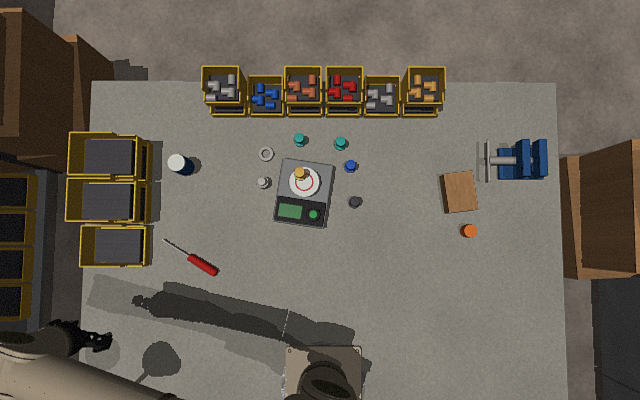

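Candidates for the spindle in the top view are brass on the plate (300,174), teal (300,140) and (341,143), blue (350,166), dark steel (355,202), and the check weight (263,182). I choose the brass one on the plate and will check it in a crop.

```bash
python3 - <<'E'
from h import *
c=cam("top");P=pts(c);im=c["img"]
a=cv2.resize(im[150:235,260:370],None,fx=4,fy=4,interpolation=cv2.INTER_CUBIC)
d=cam("side");b=cv2.resize(d["img"][145:235,265:365],None,fx=4,fy=4,interpolation=cv2.INTER_CUBIC)
o=np.zeros((max(a.shape[0],b.shape[0]),800,3),np.uint8);a=a[:,:400] if 0 else cv2.resize(a,(400,309));o[:309,:400]=a;o[:360,400:]=b
cv2.imwrite("pics/crop1.png",o)
for n,cc in(("top",c),("side",d)):
    Q=pts(cc);hsv=cv2.cvtColor(cc["img"],cv2.COLOR_BGR2HSV);H,S,V=[hsv[...,i].astype(int) for i in range(3)]
    reg=(abs(Q[...,0]-.5)<.2)&(abs(Q[...,1]-.07)<.25)&(cc["z_map"]>0)
    plate=reg&(Q[...,2]>.069)&(Q[...,2]<.081)&(S<70)
    q=Q[plate];print(n,"plate",len(q),q.mean(0),q.min(0),q.max(0))
    br=reg&(Q[...,2]>.085);q=Q[br]; print("above",len(q),q.mean(0),q.min(0),q.max(0))
    t=q[q[:,2]>.125];print("head top",len(t),t.mean(0),t.min(0),t.max(0))
    red=reg&((H<8)|(H>172))&(S>110)&(abs(Q[...,2]-.075)<.01);q=Q[red];print("red",len(q),q.mean(0),q.min(0),q.max(0))
    g=reg&(H>45)&(H<75)&(S>120)&(V>90);q=Q[g];print("green",len(q),q.mean(0),q.min(0),q.max(0))
    np.savez(f"/tmp/{n}.npz",Q=Q,img=cc["img"])
E
```

```text
top plate 489 [0.60494318 0.05524838 0.07404477] [ 0.55559135 -0.09019017  0.06904005] [0.65536345 0.10242108 0.08072736]
above 123 [0.62808248 0.06777736 0.12334537] [0.61333015 0.05315596 0.08558996] [0.64544071 0.08599698 0.14201456]
head top 88 [0.63030011 0.06850424 0.1354898 ] [0.61701781 0.05413323 0.12537506] [0.64544071 0.08324092 0.14201456]
red 44 [0.60544168 0.05504635 0.07272483] [0.5851415  0.03288641 0.06702407] [0.6372767  0.08462107 0.07918279]
green 51 [0.51339643 0.0304676  0.07178732] [0.50133754 0.02051399 0.06668611] [0.52514254 0.04170398 0.07769586]
side plate 455 [0.60794771 0.05002753 0.07278856] [0.56806635 0.01034199 0.06914299] [0.65845017 0.10281239 0.07985685]
above 208 [0.63192902 0.06219912 0.11289983] [0.61753287 0.04847173 0.08503074] [0.65292209 0.0826986  0.13766505]
head top 88 [0.63202317 0.06334927 0.13344319] [0.61829022 0.05018754 0.12544232] [0.64803192 0.08013923 0.13766505]<stdin>:14: RuntimeWarning: Mean of empty slice.
  ret = um.true_divide(
Traceback (most recent call last):
ValueError: zero-size array to reduction operation minimum which has no identity
```

View pics/crop1.png

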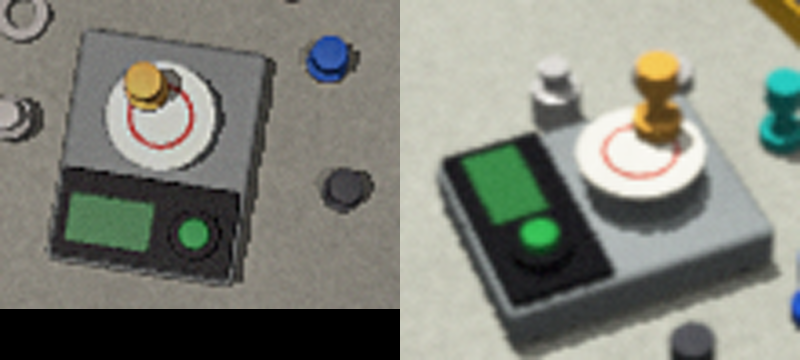

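```bash
cat >> h.py <<'E'
from scipy.optimize import minimize
A=np.linspace(0,2*np.pi,48,endpoint=False)
def circ(x,y,z,r): return np.stack([x+r*np.cos(A),y+r*np.sin(A),0*A+z],1)
def pj(c,X):
    p=X@c["R"].T+c["t"];q=p@c["intrinsics"].T;return q[:,:2]/q[:,2:]
F=8
def render(c,hulls,box):
    u0,v0,u1,v1=box;m=np.zeros(((v1-v0)*F,(u1-u0)*F),np.uint8)
    for h in hulls:
        q=(pj(c,h)-[u0,v0]+.5)*F
        cv2.fillConvexPoly(m,np.round(cv2.convexHull(q.astype(np.float32))*16).astype(np.int32),255,shift=4)
    return cv2.resize(m,(u1-u0,v1-v0),interpolation=cv2.INTER_AREA)/255.
def spin(x,y,zb): return [np.vstack([circ(x,y,zb+a,r),circ(x,y,zb+b,r)]) for a,b,r in((0,.003,.011),(.003,.015,.018),(.015,.04,.007),(.04,.062,.015))]
def fit(c,mask,hf,x0,box,st=.006):
    u0,v0,u1,v1=box;M=mask[v0:v1,u0:u1].astype(float)
    f=lambda p:np.abs(render(c,hf(*p),box)-M).sum()
    r=minimize(f,x0,method="Nelder-Mead",options=dict(initial_simplex=np.array([x0,[x0[0]+st,x0[1]],[x0[0],x0[1]+st]]),xatol=1e-4,fatol=.01))
    return r.x,r.fun,M.sum()
def boxof(c,x,y,z,r):
    q=pj(c,np.vstack([circ(x,y,z-r,r),circ(x,y,z+r,r)]));return [int(q[:,0].min())-2,int(q[:,1].min())-2,int(q[:,0].max())+3,int(q[:,1].max())+3]
def locate(c,guess=(.628,.066),pl=(.605,.054)):
    hsv=cv2.cvtColor(c["img"],cv2.COLOR_BGR2HSV);H,S,V=[hsv[...,i].astype(int) for i in range(3)]
    br=(H>8)&(H<30)&(S>110)&(V>50)
    b=boxof(c,pl[0],pl[1],.095,.055)
    s=fit(c,br,lambda x,y:spin(x,y,.075),list(guess),b)
    # red ring points -> plate plane, circle fit r=.02575
    red=((H<10)|(H>170))&(S>60)&(V>110)
    w=np.clip((c["img"][...,2].astype(float)-c["img"][...,1])-25,0,None)*((H<9)|(H>170))
    m=np.zeros_like(w);m[b[1]:b[3],b[0]:b[2]]=1;v,u=np.nonzero((w*m)>0);ww=w[v,u]
    K=c["intrinsics"];d=np.stack([(u-K[0,2])/K[0,0],(v-K[1,2])/K[1,1],1+0*u],1)@c["R"];o=-c["R"].T@c["t"]
    X=o+d*((.075-o[2])/d[:,2])[:,None]
    from scipy.optimize import least_squares
    k=np.hypot(X[:,0]-pl[0],X[:,1]-pl[1])<.035;X=X[k];ww=ww[k]
    r=least_squares(lambda p:np.sqrt(ww)*(np.hypot(X[:,0]-p[0],X[:,1]-p[1])-.02575),pl,loss="soft_l1",f_scale=.02)
    return s,r.x,len(ww)
E
python3 - <<'E'
from h import *
for n in("top","side"):
    c=cam(n);s,p,k=locate(c);print(n,"spindle",s,"ring",p,k,"rel mm",(s[0]-p)*1000,np.hypot(*(s[0]-p))*1000)
    hsv=cv2.cvtColor(c["img"],cv2.COLOR_BGR2HSV);H,S,V=[hsv[...,i].astype(int) for i in range(3)]
    # plate white
    b=boxof(c,.605,.054,.075,.06);w=((S<50)&(V>170))
    print("plate",fit(c,w,lambda x,y:[circ(x,y,.075,.045)],[.605,.054],b))
    g=(H>45)&(H<75)&(S>120)&(V>60)
    Q=pts(c);g&=np.hypot(Q[...,0]-.513,Q[...,1]-.03)<.03
    v,u=np.nonzero(g);print("green n",len(u),"z",np.median(Q[g][:,2]),u.mean(),v.mean())
    for z in(.058,.062,.066,.07):
        x,f,M=fit(c,g,lambda x,y:[circ(x,y,z,.013)],[.513,.03],boxof(c,.513,.03,.065,.025));print(z,x,f,M,"d",np.hypot(*(x-p)))
    # things heights
    for name,zz in(("check/steel",0),):
        for y,x in((0,0),):pass
E
```

```text
top spindle (array([0.63215184, 0.06835883]), np.float64(19.909803921568628), np.float64(119.0)) ring [0.61094185 0.05794897] 73 rel mm [21.2099868  10.40986783] 23.626867934562537
plate (array([0.61109513, 0.05857903]), np.float64(260.5764705882353), np.float64(449.0))
green n 58 z 0.06970333095306967 312.6896551724138 213.68965517241378
0.058 [0.51516458 0.03108226] 6.984313725490196 58.0 d 0.09947413987890799
0.062 [0.51479276 0.0308851 ] 6.968627450980392 58.0 d 0.09988543750205034
0.066 [0.51460875 0.03085726] 7.0627450980392155 58.0 d 0.10007011324365911
0.07 [0.51441859 0.03069774] 7.094117647058824 58.0 d 0.10029640290165559
side spindle (array([0.63384422, 0.06765844]), np.float64(44.27450980392156), np.float64(208.0)) ring [0.61228832 0.05562783] 52 rel mm [21.55589998 12.03061162] 24.685875311349466
plate (array([0.61134221, 0.05617453]), np.float64(1425.8823529411766), np.float64(1654.0))
green n 65 z 0.06977093921789387 299.44615384615383 203.2
0.058 [0.5195566  0.03751091] 12.215686274509803 65.0 d 0.09448488701452461
0.062 [0.5177168  0.03421003] 11.741176470588234 65.0 d 0.09696646155377275
0.066 [0.51624539 0.03115742] 11.55294117647059 65.0 d 0.0991112771231649
0.07 [0.5146008  0.02765293] 11.070588235294117 65.0 d 0.10161420744776535
```

```bash
cat >> h.py <<'E'
from scipy.spatial.transform import Rotation as Ro
def tool(target):
    s=robot.state();R=Ro.from_quat(s["ee_rot"]).as_matrix();d=R.T@(np.array(target)-s["eef_pos"])
    return d
def st():
    s=robot.state();R=Ro.from_quat(s["ee_rot"]).as_matrix()
    print("t",round(s["time_s"],2),"pos",s["eef_pos"].round(4),"x",R[:,0].round(3),"y",R[:,1].round(3),"z",R[:,2].round(3),"F",s["force"].round(2),"g",round(s["grip_width"],3),"q",s["qpos"].round(2))
E
python3 -c "
from h import *
st()
import math
p=np.array([.6115,.057])-np.array([.633,.068]);print(math.degrees(math.atan2(p[1],p[0]))%360)"
```

```text
t 0.3 pos [0.2077 0.5894 0.2421] x [-0.943  0.332 -0.   ] y [ 0.332  0.943 -0.   ] z [-0. -0. -1.] F [0.57 0.08 0.12] g 1.006 q [-1.25  0.33 -0.06  1.46  0.02  1.35 -0.09]
207.09555249375185
```

Call:
arm_command(moves=[[[0,0,0,0,0,-6.7],[0,0,0,0,0,-6.7],[0,0,0,0,0,-6.7],[0,0,0,0,0,-6.7],[0,0,0,0,0,-6.7],[0,0,0,0,0,-6.7],[0,0,0,0,0,-6.7]]], grip=0)

```text
time_s: 0.88
eef_pos: [0.2077, 0.5894, 0.2423]
ee_rot: [-0.24, 0.971, -0.0, -0.0]
force: [0.1, -0.2, -0.4]
grip_width: 0.009
```

```bash
python3 - <<'E'
from h import *
st();print(tool([.682,.093,.2]))
E
```

```text
t 0.88 pos [0.2077 0.5894 0.2423] x [-0.884 -0.467  0.   ] y [-0.467  0.884 -0.   ] z [-0. -0. -1.] F [ 0.12 -0.16 -0.37] g 0.009 q [-1.17  0.34 -0.18  1.45  0.06  1.35  0.71]
[-0.18779373 -0.6604038   0.04228713]
```

Call:
arm_command(moves=[[[-0.0104,-0.0367,0,0,0,0],[-0.0104,-0.0367,0,0,0,0],[-0.0104,-0.0367,0,0,0,0],[-0.0104,-0.0367,0,0,0,0],[-0.0104,-0.0367,0,0,0,0],[-0.0104,-0.0367,0,0,0,0],[-0.0104,-0.0367,0,0,0,0],[-0.0104,-0.0367,0,0,0,0],[-0.0104,-0.0367,0,0,0,0]]])

```text
time_s: 1.63
eef_pos: [0.4442, 0.3381, 0.2425]
ee_rot: [-0.238, 0.971, 0.0, 0.0]
force: [0.2, 0.8, -0.0]
grip_width: 0.001
```

Call:
arm_command(moves=[[[-0.0104,-0.0367,0,0,0,0],[-0.0104,-0.0367,0,0,0,0],[-0.0104,-0.0367,0,0,0,0],[-0.0104,-0.0367,0,0,0,0],[-0.0104,-0.0367,0,0,0,0],[-0.0104,-0.0367,0,0,0,0],[-0.0104,-0.0367,0,0,0,0],[-0.0104,-0.0367,0,0,0,0],[-0.0104,-0.0367,0,0,0,0],[0,0,0,0,0,0]]])

```text
time_s: 2.47
eef_pos: [0.6818, 0.0811, 0.2411]
ee_rot: [-0.233, 0.972, -0.002, -0.0]
force: [0.1, -1.1, -0.5]
grip_width: -0.004
```

```bash
python3 - <<'E'
from h import *
st()
c=cam("side");P=pts(c)
b=c["img"][60:260,200:460];cv2.imwrite("pics/s1.png",cv2.resize(b,None,fx=3,fy=3,interpolation=cv2.INTER_CUBIC))
s=robot.state();e=s["eef_pos"];k=(np.hypot(P[...,0]-e[0],P[...,1]-e[1])<.035)&(P[...,2]>.17)&(c["z_map"]>0)
q=P[k];print(len(q),np.sort(q[:,2])[:15].round(4));v,u=np.nonzero(k);print("lowest px",v.max(),u[v==v.max()])
for d in(0,.005,.011,.018,.024):
  print(d,proj(c,[e[0],e[1],e[2]-d]))
E
```

```text
t 2.47 pos [0.6818 0.0811 0.2411] x [-0.891 -0.454  0.002] y [-0.454  0.891 -0.005] z [ 0.    -0.005 -1.   ] F [ 0.14 -1.06 -0.54] g -0.004 q [-0.34  0.47  0.23  1.29 -0.1   1.39  1.92]
819 [0.2303 0.2318 0.2328 0.233  0.2333 0.2342 0.2343 0.2351 0.2357 0.2358
 0.236  0.2362 0.2363 0.2365 0.2375]
lowest px 127 [343]
0 [340.51630928 120.15363732]
0.005 [340.47360642 121.73086192]
0.011 [340.4227291  123.61000892]
0.018 [340.36387116 125.78391941]
0.024 [340.3138439 127.6316694]
```

View pics/s1.png

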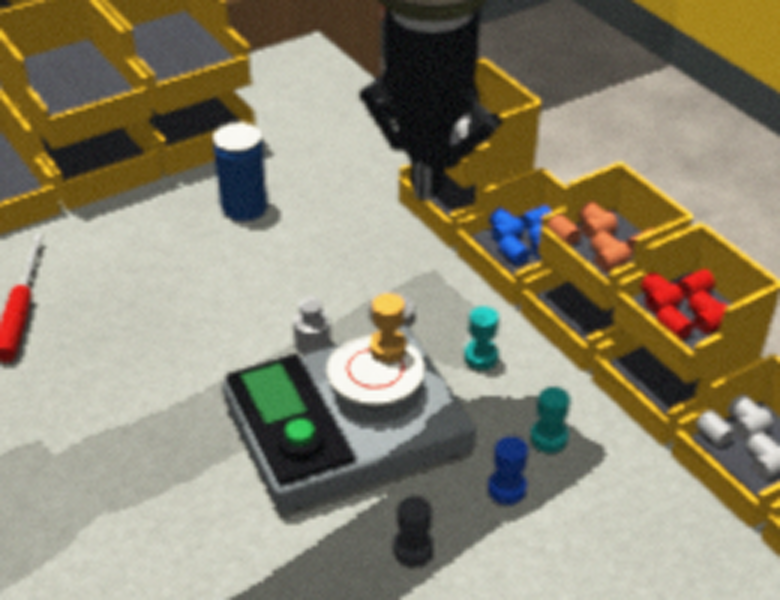

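Call:
arm_command(moves=[[[0,0,0,0,6,0],[0,0,0,0,0,0]]])

```text
time_s: 2.68
eef_pos: [0.6776, 0.0919, 0.2386]
ee_rot: [-0.238, 0.969, -0.012, -0.056]
force: [1.8, 2.5, -2.0]
grip_width: -0.001
```

```bash
python3 - <<'E'
from h import *
st()
ph=np.radians(207.1);p=np.array([np.cos(ph),np.sin(ph)]);S=np.array([.633,.068])
B=S-p*(.018+.011+.014);print(B,tool([*B,.0923]),tool([*B,.16]))
E
```

```text
t 2.68 pos [0.6776 0.0919 0.2386] x [-0.88  -0.461  0.115] y [-0.464  0.886  0.003] z [-0.103 -0.051 -0.993] F [ 1.8   2.53 -1.97] g -0.001 q [-0.36  0.55  0.23  1.18 -0.08  1.53  1.9 ]
[0.67127915 0.08758843] [-0.00922244 -0.00131338  0.14623383] [-0.00146043 -0.0011245   0.07898054]
```

Call:
arm_command(moves=[[[-0.001,0,0.02,0,0,0],[-0.001,0,0.02,0,0,0],[-0.001,0,0.02,0,0,0],[-0.001,0,0.02,0,0,0],[0,0,0,0,0,0],[0,0,0,0,0,0]]])

```text
time_s: 3.18
eef_pos: [0.6743, 0.0888, 0.1624]
ee_rot: [-0.238, 0.97, -0.012, -0.051]
force: [0.5, -0.1, -0.4]
grip_width: 0.001
```

```bash
python3 - <<'E'
from h import *
st()
ph=np.radians(207.1);p=np.array([np.cos(ph),np.sin(ph)]);S=np.array([.633,.068])
B=S-p*(.018+.012+.013);print(B,tool([*B,.0923]))
for n in("top","side"):
    c=cam(n);s,pp,k=locate(c);print(n,"spindle",s,"ring",pp,k,"rel mm",(s[0]-pp)*1000)
c=cam("side");cv2.imwrite("pics/s2.png",cv2.resize(c["img"][100:240,260:400],None,fx=4,fy=4,interpolation=cv2.INTER_CUBIC))
st()
E
```

```text
t 3.18 pos [0.6743 0.0888 0.1624] x [-0.882 -0.46   0.104] y [-0.463  0.887  0.001] z [-0.092 -0.047 -0.995] F [ 0.52 -0.13 -0.37] g 0.001 q [-0.35  0.58  0.22  1.31 -0.09  1.37  1.91]
[0.67127915 0.08758843] [-0.00403039  0.00024759  0.07009444]
top spindle (array([0.62900956, 0.06098335]), np.float64(92.34117647058824), np.float64(44.0)) ring [0.61087439 0.0578942 ] 45 rel mm [18.13516554  3.08915194]
side spindle (array([0.63380235, 0.06759076]), np.float64(40.66666666666666), np.float64(212.0)) ring [0.61231629 0.05518949] 53 rel mm [21.48606589 12.4012718 ]
t 3.33 pos [0.6757 0.0884 0.1644] x [-0.882 -0.46   0.101] y [-0.462  0.887 -0.001] z [-0.089 -0.047 -0.995] F [-0.37  0.19  0.36] g 0.005 q [-0.35  0.58  0.22  1.3  -0.09  1.37  1.91]
```

View pics/s2.png

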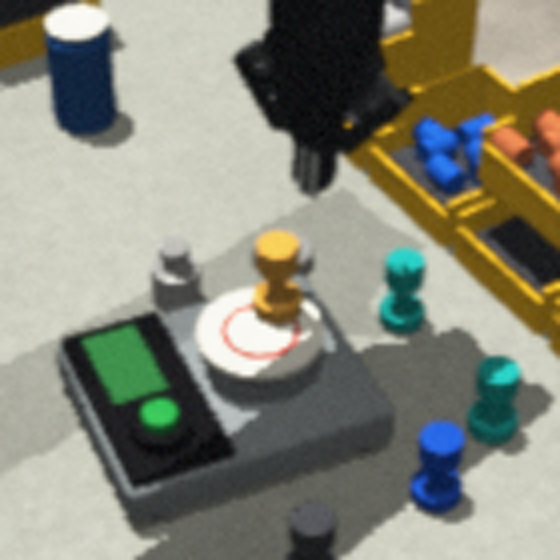

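Call:
arm_command(moves=[[[-0.0007,0,0.012,0,0,0],[-0.0007,0,0.012,0,0,0],[-0.0007,0,0.012,0,0,0],[-0.0007,0,0.012,0,0,0],[-0.0007,0,0.012,0,0,0],[0,0,0,0,0,0],[0,0,0,0,0,0],[0,0,0,0,0,0],[0,0,0,0,0,0]]])

```text
time_s: 4.08
eef_pos: [0.6729, 0.0866, 0.1031]
ee_rot: [-0.237, 0.97, -0.012, -0.05]
force: [0.8, 0.4, -0.1]
grip_width: 0.002
```

```bash
python3 - <<'E'
from h import *
st()
ph=np.radians(207.1);p=np.array([np.cos(ph),np.sin(ph)]);S=np.array([.633,.068])
e=robot.state()["eef_pos"];d=e[:2]-S;print("along",d@p,"lat",d@[-p[1],p[0]])
B=S-p*(.018+.012+.011);print(B,tool([*B,.0925]))
E
```

```text
t 4.08 pos [0.6729 0.0866 0.1031] x [-0.882 -0.459  0.103] y [-0.461  0.887 -0.   ] z [-0.091 -0.048 -0.995] F [ 0.82  0.45 -0.06] g 0.002 q [-0.35  0.62  0.21  1.37 -0.09  1.26  1.91]
along -0.04396212804267645 lat 0.001583912919321028
[0.66949872 0.08667734] [0.00184325 0.0016072  0.01083311]
```

Call:
arm_command(moves=[[[-0.0002,0.0005,0.0035,0,0,0],[-0.0002,0.0005,0.0035,0,0,0],[-0.0002,0.0005,0.0035,0,0,0],[0,0,0,0,0,0],[0,0,0,0,0,0],[0,0,0,0,0,0]]])

```text
time_s: 4.58
eef_pos: [0.6712, 0.0877, 0.0918]
ee_rot: [-0.237, 0.97, -0.012, -0.051]
force: [0.8, -0.0, -0.1]
grip_width: -0.003
```

```bash
cat > chk.py <<'E'
from h import *
import sys
st()
c=cam("side");s,pp,k=locate(c,guess=tuple(map(float,sys.argv[1:3])) if len(sys.argv)>2 else (.633,.068))
PL=np.array([.6123,.0555]);print("side spindle",s,"ring",pp,k,"rel mm",(s[0]-PL)*1000)
p=PL-s[0];e=robot.state()["eef_pos"];R=Ro.from_quat(robot.state()["ee_rot"]).as_matrix()
d=s[0]-e[:2];xa=R[:2,0]/np.linalg.norm(R[:2,0]);print("collar gap along x",d@xa-.030,"lat",d@R[:2,1],"dir need",np.degrees(np.arctan2(p[1],p[0]))%360,"x dir",np.degrees(np.arctan2(xa[1],xa[0]))%360)
cv2.imwrite(f"pics/s_{robot.state()['time_s']:.2f}.png",cv2.resize(c["img"][110:230,270:390],None,fx=5,fy=5,interpolation=cv2.INTER_CUBIC));print(f"s_{robot.state()['time_s']:.2f}.png")
E
python3 chk.py
```

```text
t 4.58 pos [0.6712 0.0877 0.0918] x [-0.882 -0.459  0.104] y [-0.462  0.887  0.   ] z [-0.093 -0.048 -0.995] F [ 0.76 -0.03 -0.1 ] g -0.003 q [-0.35  0.63  0.21  1.38 -0.09  1.24  1.91]
side spindle (array([0.63400179, 0.06784147]), np.float64(35.27058823529411), np.float64(218.0)) ring [0.61233502 0.05565311] 52 rel mm [21.70178582 12.34146692]
collar gap along x 0.012223046956318609 lat -0.0004010358891495245 dir need 209.62621411961698 x dir 207.48825318800067
s_4.63.png
```

View pics/s_4.63.png

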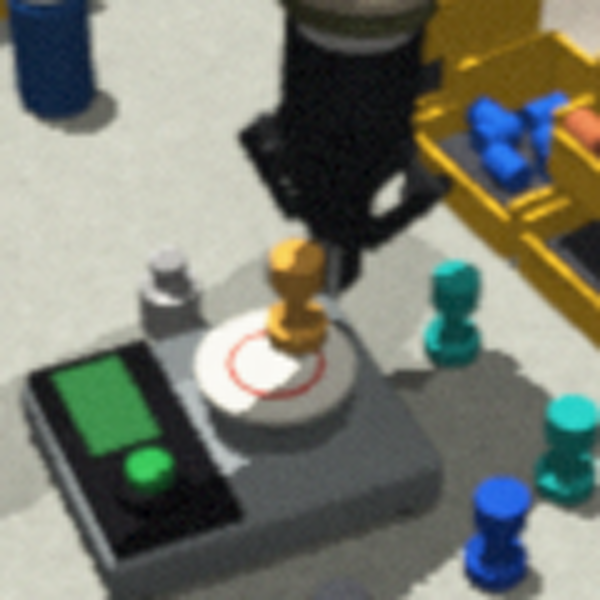

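Call:
arm_command(moves=[[[0.002,0,0.0002,0,0,0],[0.002,0,0.0002,0,0,0],[0.002,0,0.0002,0,0,0],[0.002,0,0.0002,0,0,0],[0.0015,0,0.0002,0,0,0],[0.0015,0,0.0001,0,0,0],[0.0015,0,0.0001,0,0,0],[0.0015,0,0.0002,0,0,0],[0.0015,0,0.0001,0,0,0],[0.0015,0,0.0002,0,0,0]]])

```text
time_s: 5.47
eef_pos: [0.6561, 0.0799, 0.0919]
ee_rot: [-0.237, 0.97, -0.012, -0.051]
force: [1.2, 0.4, -0.2]
grip_width: 0.003
```

```bash
python3 chk.py .632 .067
```

```text
t 5.47 pos [0.6561 0.0799 0.0919] x [-0.882 -0.459  0.104] y [-0.462  0.887  0.   ] z [-0.092 -0.048 -0.995] F [ 1.15  0.39 -0.21] g 0.003 q [-0.35  0.59  0.21  1.43 -0.09  1.22  1.91]
side spindle (array([0.62980509, 0.06585752]), np.float64(34.090196078431376), np.float64(223.0)) ring [0.61217868 0.05543885] 51 rel mm [17.505093   10.35752443]
collar gap along x -0.0005224274504947828 lat -0.000211341871119483 dir need 210.6122233822157 x dir 207.48133607920863
s_5.52.png
```

Call:
arm_command(moves=[[[0.0015,0,0.0002,0,0,0],[0.0015,0,0.0001,0,0,0],[0.0015,0,0.0002,0,0,0],[0.0015,0,0.0001,0,0,0],[0.0015,0,0.0002,0,0,0],[0.0015,0,0.0001,0,0,0],[0.0015,0,0.0002,0,0,0],[0.0015,0,0.0001,0,0,0],[0.001,0,0.0001,0,0,0],[0.0005,0,0.0001,0,0,0]]])

```text
time_s: 6.35
eef_pos: [0.6439, 0.0734, 0.0919]
ee_rot: [-0.237, 0.97, -0.012, -0.051]
force: [0.9, 1.0, 0.3]
grip_width: -0.0
```

```bash
python3 chk.py .618 .06
```

```text
t 6.35 pos [0.6439 0.0734 0.0919] x [-0.882 -0.459  0.105] y [-0.461  0.887  0.   ] z [-0.093 -0.048 -0.995] F [0.91 0.98 0.3 ] g -0.0 q [-0.35  0.57  0.21  1.47 -0.09  1.21  1.92]
side spindle (array([0.61827402, 0.05859187]), np.float64(26.63529411764706), np.float64(232.0)) ring [0.61226897 0.05545436] 54 rel mm [5.97401993 3.09186839]
collar gap along x -0.00048476945583351624 lat -0.0013315344511220819 dir need 207.36393313916344 x dir 207.48306110833585
s_6.40.png
```

Call:
arm_command(moves=[[[0.0012,0,0.0001,0,0,0],[0.0012,0,0.0002,0,0,0],[0.0012,0,0.0001,0,0,0],[0.0012,0,0.0001,0,0,0],[0.0008,0,0.0001,0,0,0],[0.0004,0,0,0,0,0],[0,0,0,0,0,0]]])

```text
time_s: 6.98
eef_pos: [0.6385, 0.0707, 0.0919]
ee_rot: [-0.237, 0.97, -0.012, -0.051]
force: [2.1, 1.0, 0.1]
grip_width: -0.0
```

```bash
python3 chk.py .613 .056
```

```text
t 6.98 pos [0.6385 0.0707 0.0919] x [-0.882 -0.459  0.105] y [-0.462  0.887  0.   ] z [-0.093 -0.048 -0.995] F [2.13 1.   0.11] g -0.0 q [-0.35  0.56  0.21  1.49 -0.08  1.2   1.92]
side spindle (array([0.61362583, 0.05643533]), np.float64(29.721568627450978), np.float64(234.0)) ring [0.61222611 0.05551427] 55 rel mm [1.32582803 0.9353286 ]
collar gap along x -0.0013583319143319478 lat -0.0010767226930034892 dir need 215.2017258919006 x dir 207.4820679771582
s_7.03.png
```

Nearly centred. I'll back off along -x, rise, and check with both cameras.

Call:
arm_command(moves=[[[-0.001,0,0,0,0,0],[-0.003,0,-0.0003,0,0,0],[-0.006,0,-0.0006,0,0,0],[-0.01,0,-0.001,0,0,0],[-0.012,0,-0.002,0,0,0],[-0.012,0,-0.005,0,0,0],[-0.012,0,-0.02,0,0,0],[-0.012,0,-0.03,0,0,0],[-0.012,0,-0.03,0,0,0],[-0.01,0,-0.03,0,0,0]]])

```text
time_s: 7.87
eef_pos: [0.7296, 0.1186, 0.2017]
ee_rot: [-0.238, 0.97, -0.012, -0.051]
force: [1.0, -0.3, -0.7]
grip_width: 0.0
```

Call:
arm_command(moves=[[[0,-0.015,-0.02,0,0,0],[0,-0.03,0,0,0,0],[0,-0.035,0,0,0,0],[0,-0.035,0,0,0,0],[0,-0.03,0,0,0,0],[0,-0.015,0,0,0,0],[0,0,0,0,0,0],[0,0,0,0,0,0]]])

```text
time_s: 8.53
eef_pos: [0.805, -0.0242, 0.2195]
ee_rot: [-0.237, 0.97, -0.012, -0.051]
force: [0.6, 0.1, 0.2]
grip_width: 0.002
```

```bash
cat > chk2.py <<'E'
from h import *
st();o=np.zeros((400,800,3),np.uint8)
for i,n in enumerate(("top","side")):
    c=cam(n);s,p,k=locate(c,guess=(.613,.057));print(n,"spindle",s,"ring",p,k,"rel mm",(s[0]-p)*1000,np.hypot(*(s[0]-p))*1000)
    q=proj(c,[.6,.05,.08]).astype(int);h=32 if i==0 else 40
    o[:,400*i:400*i+400]=cv2.resize(c["img"][q[1]-h:q[1]+h,q[0]-h:q[0]+h],(400,400),interpolation=cv2.INTER_CUBIC)
f=f"pics/c_{robot.state()['time_s']:.2f}.png";cv2.imwrite(f,o);print(f)
E
python3 chk2.py
```

```text
t 8.53 pos [ 0.805  -0.0242  0.2195] x [-0.883 -0.458  0.106] y [-0.46   0.888  0.   ] z [-0.094 -0.048 -0.994] F [0.62 0.11 0.19] g 0.002 q [-0.14  0.88  0.25  0.7  -0.14  1.67  2.07]
top spindle (array([0.5155  , 0.079125]), np.float64(0.0), np.float64(0.0)) ring [0.61074814 0.0579054 ] 29 rel mm [-95.24814208  21.21960233] 97.58319575134895
side spindle (array([0.61135643, 0.05585562]), np.float64(43.549019607843135), np.float64(216.0)) ring [0.61220432 0.05561576] 53 rel mm [-0.84789096  0.23985884] 0.8811647626458705
pics/c_8.63.png
```

```bash
python3 - <<'E'
from h import *
print(tool([.52,-.16,.22]))
E
```

```text
[0.31471221 0.00913927 0.03344089]
```

View pics/c_8.63.png

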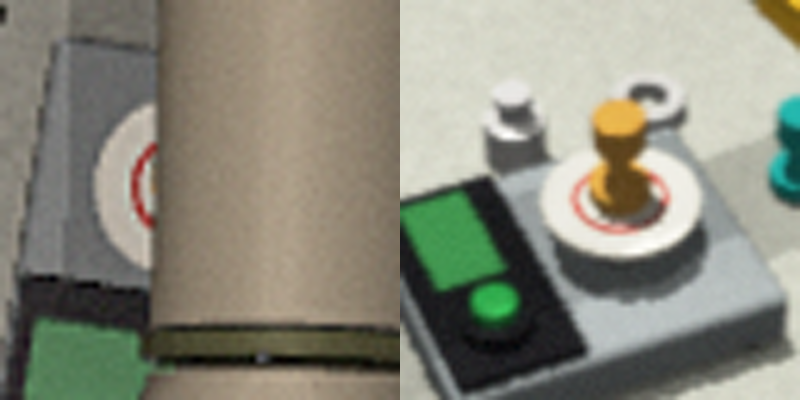

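Call:
arm_command(moves=[[[0.015,0,0.0016,0,-2,0],[0.03,0,0.002,0,-2,0],[0.036,0,0.001,0,-2,0],[0.036,0,0,0,0,0],[0.036,0,0,0,0,0],[0.036,0,0,0,0,0],[0.036,0,0,0,0,0],[0.036,0,0,0,0,0],[0.036,0,0,0,0,0],[0.018,0,0,0,0,0]]])

```text
time_s: 9.47
eef_pos: [0.5226, -0.1694, 0.2219]
ee_rot: [-0.237, 0.971, -0.0, -0.0]
force: [0.3, -0.6, 0.2]
grip_width: -0.002
```

```bash
python3 chk2.py; python3 -c "
from h import *
print(tool([.5145,.030,.13]))"
```

```text
t 9.47 pos [ 0.5226 -0.1694  0.2219] x [-0.888 -0.461  0.   ] y [-0.461  0.888 -0.   ] z [-0. -0. -1.] F [ 0.29 -0.59  0.17] g -0.002 q [-0.03  0.18  0.29  1.71 -0.05  1.27  2.32]
top spindle (array([0.61017704, 0.05748507]), np.float64(21.20392156862745), np.float64(114.0)) ring [0.61086292 0.05784896] 89 rel mm [-0.68588218 -0.36389125] 0.7764349301256699
side spindle (array([0.61572313, 0.06854937]), np.float64(183.5176470588235), np.float64(71.0)) ring [0.61256509 0.05534191] 21 rel mm [ 3.15803068 13.20746048] 13.57977062304496
pics/c_9.57.png
[-0.08358856  0.18126388  0.09235715]
```

Call:
arm_command(moves=[[[-0.006,0.012,0,0,0,0],[-0.0122,0.0265,0,0,0,0],[-0.0122,0.0265,0,0,0,0],[-0.0122,0.0265,0,0,0,0],[-0.0122,0.0265,0,0,0,0],[-0.0122,0.0265,0.01,0,0,0],[-0.0122,0.0265,0.02,0,0,0],[-0.004,0.01,0.025,0,0,0],[0,0,0.025,0,0,0],[0,0,0.01,0,0,0]]])

```text
time_s: 10.4
eef_pos: [0.5145, 0.0333, 0.1284]
ee_rot: [-0.24, 0.971, 0.0, -0.002]
force: [-1.4, -0.0, 0.0]
grip_width: -0.001
```

Call:
arm_command(moves=[[[0,0,0,0,0,0],[0,0,0,0,0,0],[0,0,0,0,0,0]]])

```text
time_s: 10.65
eef_pos: [0.5171, 0.0306, 0.1328]
ee_rot: [-0.237, 0.971, -0.0, 0.001]
force: [0.5, -0.4, -0.1]
grip_width: -0.003
```

```bash
python3 - <<'E'
from h import *
st();print(tool([.5145,.0292,.085]))
c=cam("side");cv2.imwrite("pics/b1.png",cv2.resize(c["img"][130:230,260:380],None,fx=5,fy=5,interpolation=cv2.INTER_CUBIC))
E
```

```text
t 10.65 pos [0.5171 0.0306 0.1328] x [-0.887 -0.461 -0.001] y [-0.461  0.887 -0.001] z [ 0.002  0.    -1.   ] F [ 0.51 -0.37 -0.15] g -0.003 q [-0.26  0.19  0.12  1.88 -0.03  1.07  1.92]
[2.95266442e-03 7.43078471e-06 4.77538343e-02]
```

View pics/b1.png

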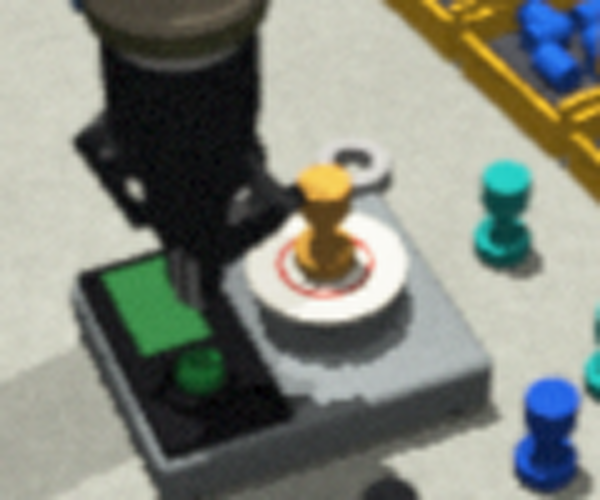

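Call:
arm_command(moves=[[[0.001,0,0.01,0,0,0],[0.001,0,0.012,0,0,0],[0.0009,0,0.012,0,0,0],[0,0,0.008,0,0,0],[0,0,0.005,0,0,0],[0,0,0,0,0,0],[0,0,0,0,0,0],[0,0,0,0,0,0]]])

```text
time_s: 11.37
eef_pos: [0.5139, 0.0293, 0.0847]
ee_rot: [-0.238, 0.971, -0.0, 0.0]
force: [-0.6, -0.1, -0.2]
grip_width: 0.0
```

```bash
python3 - <<'E'
from h import *
st()
c=cam("side");cv2.imwrite("pics/b2.png",cv2.resize(c["img"][130:230,260:380],None,fx=5,fy=5,interpolation=cv2.INTER_CUBIC))
st()
E
```

```text
t 11.37 pos [0.5139 0.0293 0.0847] x [-0.887 -0.461 -0.   ] y [-0.461  0.887 -0.   ] z [ 0. -0. -1.] F [-0.59 -0.1  -0.22] g 0.0 q [-0.25  0.24  0.12  1.93 -0.03  0.97  1.93]
t 11.42 pos [0.5139 0.0293 0.0848] x [-0.887 -0.462 -0.   ] y [-0.462  0.887 -0.   ] z [ 0. -0. -1.] F [-0.3  -0.11 -0.05] g 0.0 q [-0.25  0.24  0.12  1.93 -0.03  0.97  1.93]
```

View pics/b2.png

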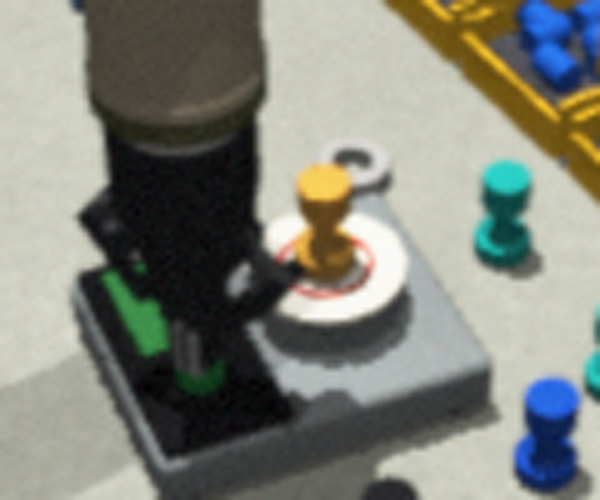

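Call:
arm_command(moves=[[[0,0,0.002,0,0,0],[0,0,0.002,0,0,0],[0,0,0.002,0,0,0],[0,0,0.001,0,0,0],[0,0,0,0,0,0]]])

```text
time_s: 11.83
eef_pos: [0.514, 0.0293, 0.0774]
ee_rot: [-0.238, 0.971, -0.0, 0.0]
force: [2.1, -0.2, 3.3]
grip_width: -0.0
```

Call:
arm_command(moves=[[[0,0,0.001,0,0,0],[0,0,0.001,0,0,0],[0,0,0.001,0,0,0],[0,0,0,0,0,0],[0,0,0,0,0,0]]])

```text
time_s: 12.25
eef_pos: [0.5142, 0.0293, 0.0766]
ee_rot: [-0.237, 0.971, 0.0, 0.001]
force: [-9.2, -1.4, 29.3]
grip_width: 0.005
```

Call:
arm_command(moves=[[[0,0,-0.003,0,0,0],[0,0,-0.004,0,0,0],[0,0,-0.006,0,0,0],[0,0,-0.012,0,0,0],[0,0,-0.02,0,0,0],[0,0,-0.03,0,0,0],[0,0,-0.03,0,0,0],[0,0,-0.02,0,0,0]]])

```text
time_s: 12.92
eef_pos: [0.5135, 0.0292, 0.2015]
ee_rot: [-0.238, 0.971, -0.0, -0.0]
force: [1.0, -0.2, -0.8]
grip_width: -0.0
```

Call:
arm_command(moves=[[[0.006,-0.012,0,0,0,0],[0.0122,-0.0265,0,0,0,0],[0.0122,-0.0265,0,0,0,0],[0.0122,-0.0265,0,0,0,0],[0.0122,-0.0265,0,0,0,0],[0.0122,-0.0265,0,0,0,0],[0.0122,-0.0265,0,0,0,0],[0,-0.012,0,0,0,0],[0,0,0,0,0,0],[0,0,0,0,0,0]]])

```text
time_s: 13.75
eef_pos: [0.5274, -0.1695, 0.1987]
ee_rot: [-0.237, 0.971, 0.0, -0.001]
force: [0.6, 0.6, 1.0]
grip_width: -0.0
```

```bash
python3 chk2.py; python3 - <<'E'
from h import *
c=cam("top");cv2.imwrite("pics/end.png",c["img"]);Q=pts(c)
hsv=cv2.cvtColor(c["img"],cv2.COLOR_BGR2HSV);g=(abs(hsv[...,0].astype(int)-60)<15)&(hsv[...,1]>120)&(np.hypot(Q[...,0]-.514,Q[...,1]-.03)<.02)
print("button z",np.median(Q[g][:,2]),g.sum())
E
```

```text
t 13.75 pos [ 0.5274 -0.1695  0.1987] x [-0.887 -0.461  0.002] y [-0.461  0.887  0.001] z [-0.002  0.    -1.   ] F [0.62 0.62 1.02] g -0.0 q [-0.02  0.2   0.29  1.72 -0.06  1.22  2.33]
top spindle (array([0.61038491, 0.05750798]), np.float64(20.392156862745097), np.float64(115.0)) ring [0.61085905 0.05787182] 88 rel mm [-0.4741447  -0.36383183] 0.597651066365544
side spindle (array([0.61445855, 0.0575447 ]), np.float64(105.65490196078431), np.float64(152.0)) ring [0.61265686 0.0558583 ] 18 rel mm [1.80169527 1.68639796] 2.4678014313104257
pics/c_13.85.png
button z 0.07025614212902766 61
```

View pics/end.png

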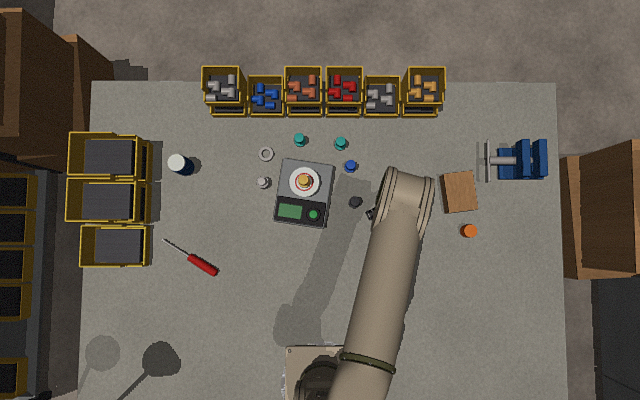

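The top view shows the spindle centred in the ring at (304,181), the button up again (z 0.070), and the other things at their starting pixels. The gripper is clear of everything, so I'm handing in.

```bash
python3 -c "
from h import *
print(robot.finish_job())"
```

```text
the job is handed in; nothing more can be done
None
```

The brass spindle now stands centred in the red ring, and the green button was then pressed fully down and released. I handed the job in at about 14 s, with the robot clear of everything.

- **Spindle:** with the fingers shut, I slid it about 24 mm in three slow, low pushes at the collar. The last top view put it 0.6 mm off the ring's centre, where about 6 mm is allowed. An unblocked side view before the press gave 0.9 mm and showed it upright.
- **Button:** the wrist force rose from 3 N to 29 N as the button reached its stop. That is well above the roughly 4 N needed, but under the 40 N and 120 N limits. Afterwards the button's top read 70 mm high, the same as before the press.
- **Other things:** in the last top view they look to be where they started.
- **Disagreement:** the last side-camera reading gave 2.5 mm off centre, but the arm was partly blocking that view, so I relied on the top camera.

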